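# Scrub the flap-topped beaker with the long brush

### The job

Take the long brush with the square handle out of its stand, push it down through the spring flap of the glass beaker and scrub the inside with three strokes: down to the bottom each time, and drawn up about 5 cm in between with the tip still inside and the flap still held open. Then draw the brush right out so that the flap swings shut, and hang it back in its empty hole in the stand, upright with its collar flat on the plate. Leave the short brush and everything else on the bench where it stands.

Things in the scene. Friction and masses are not known exactly. Their poses are not given: they have to be found in the camera images.
- brush_grip (a point): long brush (loose, 40 to 85 g, hanging upright in the stand): centre of its black square handle, 18 x 18 mm, 52 mm tall, flats along x and y, z up the brush. 31 mm below this point is the underside of a round collar (46 mm diameter, 5 mm thick), below it a 9 mm stem
- brush_tip (a point): lower end of the long brush, on its axis, 149 mm below the handle's centre. The rigid white bristle head reaches 95 mm up from here, at most 23 mm in diameter, tapered to both ends
- brush_collar (a point): centre of the underside of the long brush's collar, 118 mm above its tip; the collar rests on the stand's plate
- short_brush_knob (a point): the short stubby brush, a bystander in the stand's other hole: centre of its round black knob (26 mm diameter, 40 mm tall; its top is 20 mm above this point and 45 mm above the stand's plate). Its collar is 46 mm in diameter
- hole_a (a point): centre of one of two square through holes (30 x 30 mm) at the top of the plate of the fixed grey stand, 136 mm above the bench; y runs along the row of holes, z up. The long brush starts in hole a or b, the short one in the other. Plate 62 x 150 x 6 mm, base 90 x 150 mm, an upright at each end of the row
- hole_b (a point): centre of the other hole, at the plate's top face, 72 mm from hole a along the stand's -y
- mouth (a point): centre of the beaker's mouth at the top of its square white collar (96 x 96 x 8 mm), 116 mm above the bench, z up. The mouth is 54 mm along x by 50 mm along y and closed by the flap, hinged along the -x edge (dark pin and coil spring on lugs up to 9 mm above the collar)
- bottom (a point): centre of the inner floor of the glass beaker, 100 mm below the mouth, 16 mm above the bench; axes as the mouth's. Beaker 80 mm outside diameter, inner radius 37 mm, fixed on a 120 x 120 x 10 mm steel foot
- flap_mid (a point): middle of the steel flap (50 x 46 x 3 mm) that closes the mouth, level and 4 mm below the collar's top when shut
- flap (a joint): angle of the flap about its hinge: 0 shut and level, growing to 1.45 as it swings down into the beaker. A spring shuts it: about 1 N at the middle starts it and 2 to 3 N hold it wide open; it rests against whatever stands in the mouth and swings shut by itself once that is drawn out
- tall_bottle_mid (a point): amber glass bottle, 70 mm diameter, 200 mm tall, loose, between the beaker and the stand: too tall to carry the brush over it low, a bystander; its centre
- side_bottle_mid (a point): white plastic bottle, 64 mm diameter, 170 mm tall, loose, close beside the beaker, its centre 100 to 120 mm from the mouth's centre, a bystander; its centre
- jar_mid (a point): small glass jar, 50 mm diameter, 65 mm tall, loose, a bystander; its centre
- tip_box_mid (a point): box of pipette tips, 85 x 120 x 63 mm, loose, at the far side, a bystander; its centre
- tube_rack_mid (a point): white rack of small tubes, 70 x 170 x 57 mm, loose, at the far side, a bystander; its centre
- dishes_mid (a point): stack of flat dishes, 93 mm diameter, 45 mm tall, loose, a bystander; its centre
- marker_mid (a point): grey marker pen lying on the bench, 115 x 14 mm, loose, a bystander; its centre
Mind the look-alikes: they are no part of the job. Leave any turquoise look-alike of the part that bears hole_a alone.

How it is judged:
By the outcome, as a careful person would: the job done as asked, in the order asked, and still so for the second after the job is handed in, with the robot touching nothing.
It also fails if it takes over 61 s, if anything falls off the work surface, if the arm or the gripper's body presses on something with over 40 N, if the wrist force passes 120 N, or if a joint passes its speed limit or range.

### The arm

A 6-joint arm with a two-finger parallel gripper is mounted at the origin on the work surface. World frame = base frame: x ahead of the robot, y to its left, z up, the work surface at z = 0. Lengths are in m, angles in rad, forces in N, time in s.
With the tool pointing down it reaches from about 0.4 to 0.825 m from the base axis. Payload 7 kg.
Tool frame: the origin (TCP) lies between the finger pads; the fingertips stand 25 mm ahead of it and the grasp point (between the pads) lies 6 mm ahead of it (arm.tip_extent is the z of the fingertips in the tool frame, in m); z points along the fingers, x is the direction in which the jaws open and shut, and the axes are right-handed (so a half turn about z gives the same grasp; the last joint's range is limited). The gripper opens to 88 mm and grips with 3 to 60 N. Pads are 19 mm wide; open, the fingers measure 130 mm over their backs; the gripper's body (78 mm by 193 mm) begins 47 mm behind the grasp point.
Start: joints at [-0.893, 0.359, 0.012, 0, -1.224, -0.288], TCP at [0.256, -0.624, 0.252] pointing down, gripper open.
Joint ranges: [-3.07, 3.07], [-1.43, 2.12], [-1.02, 1.25], [-3.03, 1.67], [-3.05, -0], [-3.03, 3.03]. Speed limits (rad/s): [2.39, 2.39, 3.01, 3.14, 3.14, 3.14].

### API

Orientations are given as [roll, pitch, yaw] about the fixed x, y, z axes, in that order (R = Rz(yaw) Ry(pitch) Rx(roll)).
In Python, from station import monitor, grab_frame, job_done, arm gives the robot as it stands.
- The arm moves only by the shell command python3 -m jog 'ROWS' [FORCE]. ROWS is JSON, a list that holds one entry, the list of rows, each a list of 7 numbers: the shift along the world's x, y, z in m, then the turn, a rotation vector about the world's x, y, z in rad, then the opening, from 0 (shut) to 1 (fully open). In form: [[[dx, dy, dz, ax, ay, az, claw], ...]]. A call has 1 to 20 rows; each row shifts and turns the commanded pose from where the row before left it; what a row does not reach is not made up. A row lasts 1/8 s, in which the tool goes at most 62.5 mm and 10.7 degrees, less where a joint would pass 70% of its speed; a pose out of reach is approached as far as the arm can. A call is refused whole if a number of a shift passes 0.0625 or a number of a turn 0.188, either way. A call with a gripper value outside its range is refused whole. The fingers move at their own pace and stop on an object; FORCE is the grip in N (left out, the last holds). Time passes only in rows, so rows that do not move let the fingers close. It gives the time, the measured TCP pose, the force and the opening at its end, in the units of the state.
- monitor.get_state(): the state, without advancing time (a new reading comes with each control period).
- grab_frame(name): name is "scene" or "top"; returns a dict with "pixels" (420x560x3 uint8, red, green, blue), "K" (3x3 intrinsics, pixels), "k1" (the pictures are not rectified: a ray, as slopes to the right and down, at radius r is drawn at 1 + k1 r^2 times it, then the intrinsics apply), "view" (4x4, takes a point from world to camera coordinates). Camera axes: x right, y down, z forward; pixel columns grow to the right and rows downward; lengths in m; the calibration is good to about 2 mm. A picture is of the moment at which its call begins. There is no depth.
- job_done(): hands the job in, once; it reports no verdict.
The state is a dict: "t": time; "q": joint angles; "qd": joint speeds; "joint_efforts": joint torques, N m; "eef_pos": TCP position; "ee_rot": TCP orientation; "force": force on the tool from outside, world axes, zero at the start; "moment": the same for the moment, N m; "width": finger opening in m.
Only numpy, scipy, OpenCV 4.12 (cv2) and the standard library are available. Lean on these libraries where they do the work, as an engineer would, in place of code of your own. Each camera call takes 0.05 s, during which the arm holds its last target.

## Working session

There is one attempt and no reset: what is moved stays moved. The work goes in short steps, Python scripts to look and compute and a shell command to move; the robot and the scene stay as the last step left them, time stands still between calls to the robot, and variables do not carry over. Pictures are saved under pics/ and viewed, and the job is handed in when it is done.

```bash
ls; mkdir -p pics
cat > h.py <<'E'
import numpy as np, cv2
from station import monitor, grab_frame, job_done, arm
def ray(f,u,v):
    K=np.array(f["K"]);k1=f["k1"];V=np.array(f["view"])
    d=np.array([(u-K[0,2])/K[0,0],(v-K[1,2])/K[1,1]])
    s=d.copy()
    for _ in range(30): s=d/(1+k1*(s@s))
    R=V[:3,:3];t=V[:3,3]
    return -R.T@t, R.T@np.array([s[0],s[1],1])
def onz(f,u,v,z):
    c,d=ray(f,u,v); return c+d*(z-c[2])/d[2]
def cross(f1,p1,f2,p2):
    a,d=ray(f1,*p1);b,e=ray(f2,*p2)
    s=np.linalg.lstsq(np.c_[d,-e],b-a,rcond=None)[0]
    P=a+d*s[0];Q=b+e*s[1]; return (P+Q)/2,np.linalg.norm(P-Q)
def proj(f,P):
    K=np.array(f["K"]);V=np.array(f["view"]);p=V[:3,:3]@np.array(P)+V[:3,3]
    s=p[:2]/p[2];s=s*(1+f["k1"]*(s@s));return K[0,0]*s[0]+K[0,2],K[1,1]*s[1]+K[1,2]
def save(f,n,box=None,k=1):
    im=f["pixels"][:,:,::-1]
    if box: u0,v0,u1,v1=box; im=im[v0:v1,u0:u1]
    cv2.imwrite("pics/"+n,cv2.resize(im,None,fx=k,fy=k,interpolation=cv2.INTER_CUBIC))
E
python3 - <<'E'
from h import *
import pickle
S=monitor.get_state();print(S)
for n in("scene","top"):
    f=grab_frame(n);save(f,n+"0.png");pickle.dump(f,open(n+"0.pkl","wb"));print(n,f["K"],f["k1"],f["view"])
E
```

```text
pics
{'t': 0.0, 'q': array([-8.92918211e-01,  3.59397651e-01,  1.10713321e-02, -3.60354763e-04,
       -1.22411385e+00, -2.88085586e-01]), 'qd': array([ 0.00107289,  0.00020763, -0.00057808,  0.00014618, -0.00087977,
       -0.00079195]), 'joint_efforts': array([-1.58138726e-03, -5.82721639e+01,  2.93051165e+01,  6.99701965e+00,
        6.65083411e-03, -1.55496036e-04]), 'eef_pos': array([ 0.25629913, -0.62396277,  0.25061929]), 'ee_rot': array([-3.14145036e+00, -1.67235007e-03,  1.96046602e+00]), 'force': array([-0.28934754,  0.30568987, -0.44648343]), 'moment': array([-0.00288662, -0.05200554,  0.01373975]), 'width': 0.08788855607484752}
scene [[397.53492485   0.         279.97917693]
 [  0.         397.53492485 205.18512287]
 [  0.           0.           1.        ]] 0.003173066563417687 [[-0.42966062  0.90297483  0.00531121  0.23099656]
 [ 0.73883131  0.35492599 -0.57284888 -0.33354287]
 [-0.51915321 -0.24220652 -0.81964379  1.51004377]
 [ 0.          0.          0.          1.        ]]
top [[466.87064463   0.         275.97594186]
 [  0.         466.87064463 211.79145599]
 [  0.           0.           1.        ]] 0.0506341621653448 [[ 0.02607805 -0.99948702 -0.01859102 -0.01347697]
 [-0.9821714  -0.02215395 -0.18667763  0.5800215 ]
 [ 0.18617001  0.02312775 -0.9822453   1.137462  ]
 [ 0.          0.          0.          1.        ]]
```

View pics/scene0.png

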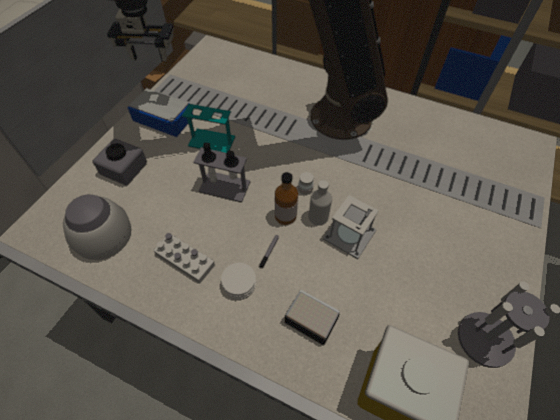

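View pics/top0.png

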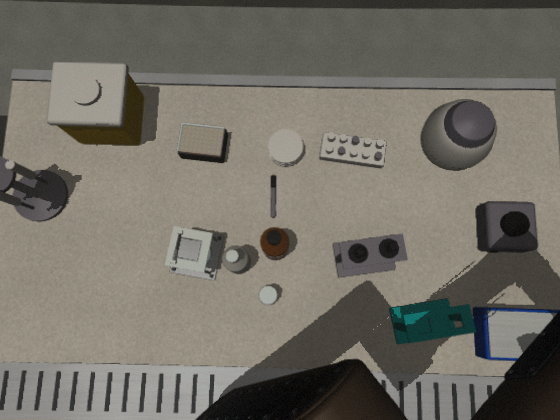

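Run:
```python
from h import *
import pickle
s=pickle.load(open("scene0.pkl","rb"));t=pickle.load(open("top0.pkl","rb"))
save(s,"s_st.png",(170,130,270,210),7);save(t,"t_st.png",(320,220,420,290),7)
save(s,"s_bk.png",(260,160,390,260),6);save(t,"t_bk.png",(155,215,295,310),5)
```

```text
(no output)
```

View pics/s_st.png

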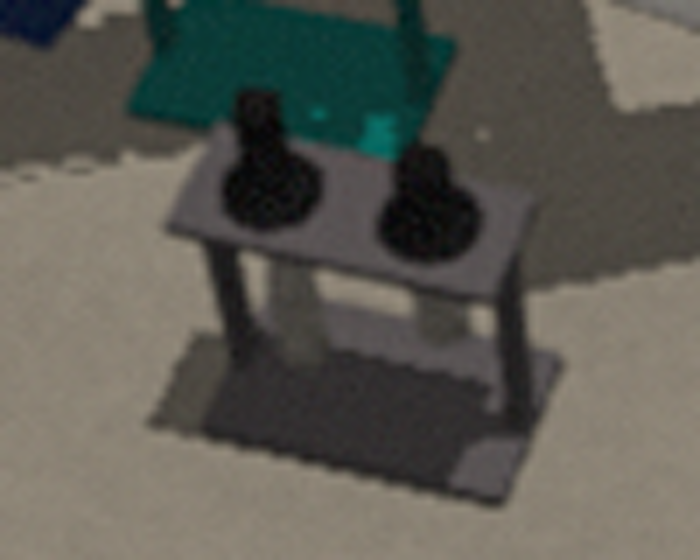

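View pics/t_st.png

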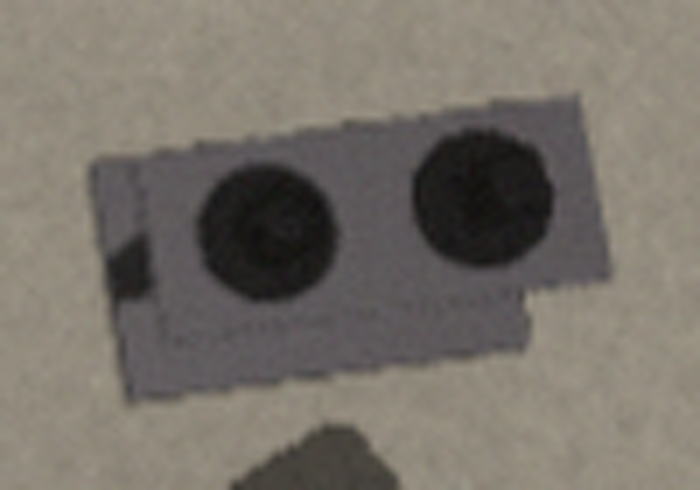

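View pics/s_bk.png

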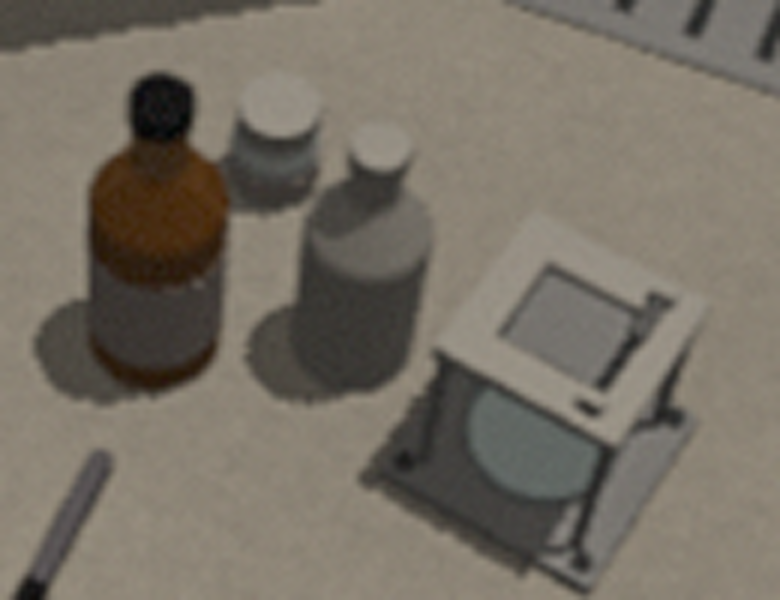

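View pics/t_bk.png

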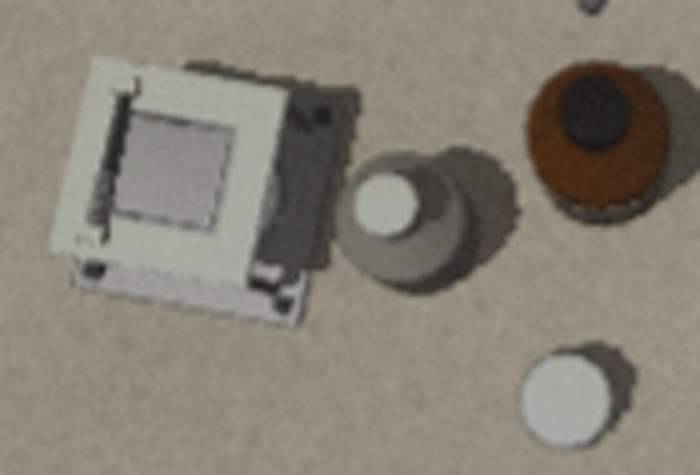

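Run:
```python
from h import *
import pickle
s=pickle.load(open("scene0.pkl","rb"));t=pickle.load(open("top0.pkl","rb"))
def enh(f,box,k):
    u0,v0,u1,v1=box
    im=f["pixels"][v0:v1,u0:u1,::-1].astype(float)
    im=255*np.clip((im-3)/45,0,1)**.6
    return cv2.resize(im.astype(np.uint8),None,fx=k,fy=k,interpolation=cv2.INTER_CUBIC)
a=enh(s,(195,138,245,172),14);b=enh(t,(345,232,405,272),12)
cv2.imwrite("pics/e_s.png",a);cv2.imwrite("pics/e_t.png",b)
# collars: dark mask
for n,f,box in(("s",s,(190,135,250,175)),("t",t,(340,230,410,275))):
    u0,v0,u1,v1=box;g=f["pixels"][v0:v1,u0:u1].max(2)
    m=(g<45).astype(np.uint8)
    nc,l,st,ce=cv2.connectedComponentsWithStats(m)
    for i in range(1,nc):
        if st[i,4]>30: print(n,st[i],ce[i]+[u0,v0])
```

```text
s [ 12   7  14  21 191] [207.7591623  153.35078534]
s [ 34  15  15  18 175] [230.58857143 159.28      ]
s [ 9 29  6 11 36] [202.         168.94444444]
t [ 39   9  20  19 295] [388.48813559 247.94915254]
t [  9  14  19  19 280] [357.79642857 252.90357143]
```

View pics/e_s.png

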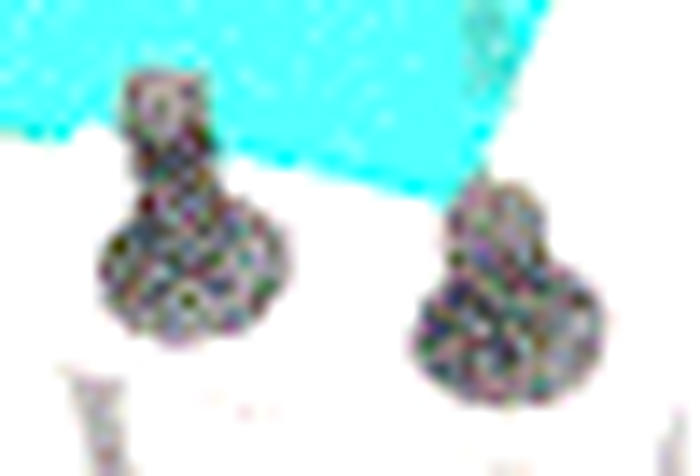

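View pics/e_t.png

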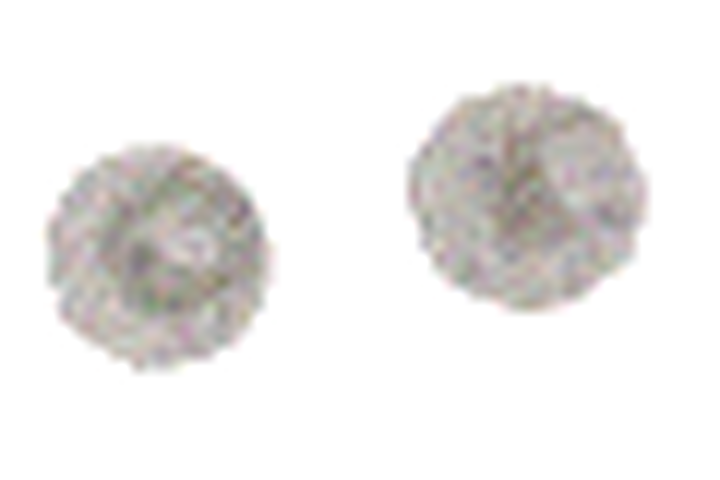

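Run:
```python
from h import *
import pickle
for n in("scene","top"):
    fs=[grab_frame(n) for _ in range(10)]
    f=dict(fs[0]);f["avg"]=np.mean([x["pixels"].astype(float) for x in fs],0)
    print(np.std([x["pixels"].astype(float) for x in fs],0).mean())
    f["pixels"]=f["avg"].round().astype(np.uint8)
    pickle.dump(f,open(n+"A.pkl","wb"))
    box=(195,138,245,172) if n=="scene" else (345,232,405,272)
    u0,v0,u1,v1=box
    im=f["avg"][v0:v1,u0:u1,::-1]
    im=255*np.clip((im-5)/30,0,1)
    cv2.imwrite(f"pics/a_{n}.png",cv2.resize(im.astype(np.uint8),None,fx=12,fy=12,interpolation=cv2.INTER_CUBIC))
```

```text
1.6892650779869565
1.8423677259103826
```

View pics/a_scene.png

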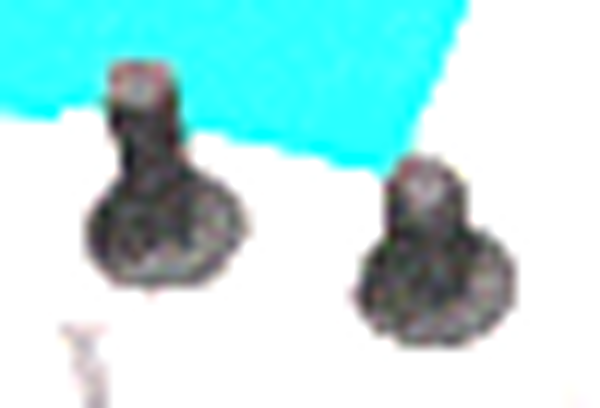

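View pics/a_top.png

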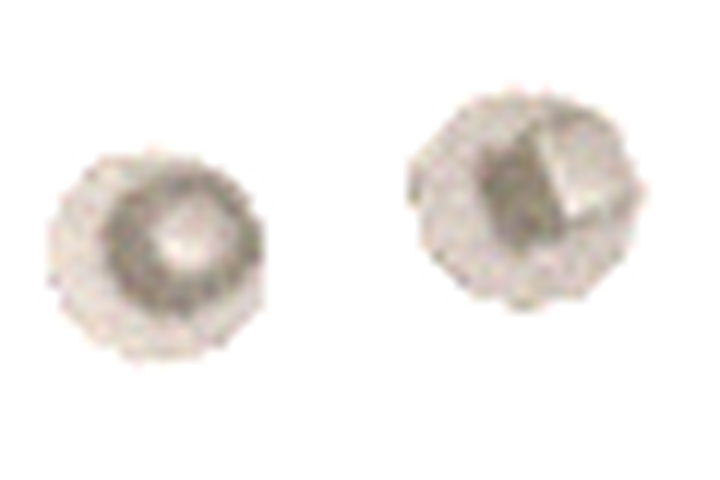

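Run:
```python
from h import *
import pickle
f=pickle.load(open("topA.pkl","rb"))
u0,v0,u1,v1=376,234,402,260
im=f["avg"][v0:v1,u0:u1,::-1]
im=255*np.clip((im-14)/22,0,1)
im=cv2.resize(im.astype(np.uint8),None,fx=23,fy=23,interpolation=cv2.INTER_LINEAR)
cv2.imwrite("pics/ht.png",im)
f=pickle.load(open("sceneA.pkl","rb"))
u0,v0,u1,v1=198,140,222,164
im=f["avg"][v0:v1,u0:u1,::-1]
im=255*np.clip((im-3)/30,0,1)
cv2.imwrite("pics/hs.png",cv2.resize(im.astype(np.uint8),None,fx=23,fy=23,interpolation=cv2.INTER_LINEAR))
```

```text
(no output)
```

View pics/ht.png

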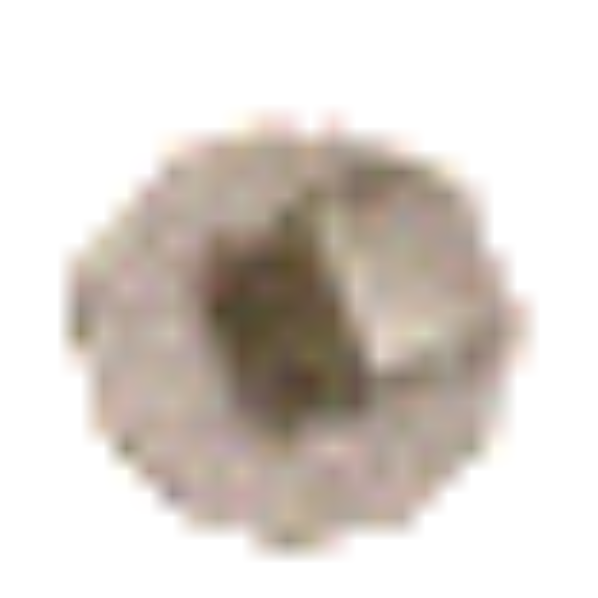

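View pics/hs.png

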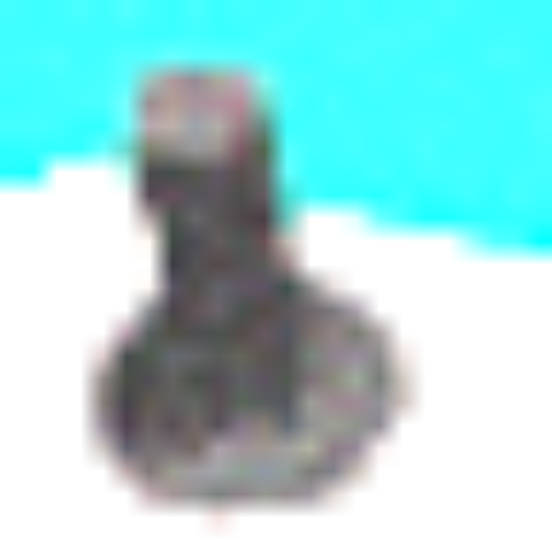

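Run:
```python
from h import *
import pickle
s=pickle.load(open("sceneA.pkl","rb"));t=pickle.load(open("topA.pkl","rb"))
px=lambda x,y,k,u0,v0:((x+.5)/k-.5+u0,(y+.5)/k-.5+v0)
T=lambda x,y:px(x,y,23,376,234)
S=lambda x,y:px(x,y,23,198,140)
print("handle top",cross(t,T(414,267),s,S(202,117)), onz(t,*T(414,267),.193),onz(s,*S(202,117),.193))
q=[onz(t,*T(*p),.193) for p in((320,195),(372,370),(505,335),(460,165))]
print(np.round(q,4))
for i in range(4):
    d=q[(i+1)%4]-q[i];print(np.degrees(np.arctan2(d[1],d[0])),np.linalg.norm(d))
print("lower",[onz(t,*T(*p),.141) for p in((205,260),(245,410))])
a,b=[onz(t,*T(*p),.141) for p in((205,260),(245,410))];d=b-a;print(np.degrees(np.arctan2(d[1],d[0])))
print("collar top-cam",onz(t,388.4,248.0,.140),"scene",onz(s,*S(250,385),.141),cross(t,(388.4,248),s,S(250,390)))
print("short collar", onz(t,357.8-.1,252.9,.140))
# plate edges in top: crop 7x at 320,220 corners
C=lambda x,y:px(x,y,7,320,220)
for p in((578,97),(610,275),(497,103),(147,150)): print(p,onz(t,*C(*p),.136))
D=lambda x,y:px(x,y,7,170,130)
for p in((218,125),(165,228),(500,300),(540,195)): print(p,onz(s,*D(*p),.136))
```

```text
handle top (array([ 0.48560182, -0.26464219,  0.19008938]), np.float64(0.000985541103863319)) [ 0.48502981 -0.26351346  0.193     ] [ 0.48789928 -0.26331374  0.193     ]
[[ 0.4917 -0.2547  0.193 ]
 [ 0.475  -0.2593  0.193 ]
 [ 0.4787 -0.272   0.193 ]
 [ 0.495  -0.2681  0.193 ]]
-164.69482435655715 0.017322024669631564
-73.76195960703991 0.013179424204007554
13.41495887181642 0.016711492468329578
103.61522780975486 0.013734871965388576
lower [array([ 0.49158907, -0.25462619,  0.141     ]), array([ 0.47655844, -0.25831996,  0.141     ])]
-166.1932174918935
collar top-cam [ 0.48456443 -0.26378566  0.14      ] scene [ 0.48734822 -0.26516624  0.141     ] (array([ 0.48538434, -0.2654757 ,  0.13757905]), np.float64(0.002485927779167531))
short collar [ 0.47137333 -0.19313651  0.14      ]
(578, 97) [ 0.51998345 -0.29707613  0.136     ]
(610, 275) [ 0.46097331 -0.30596652  0.136     ]
(497, 103) [ 0.51730363 -0.27032134  0.136     ]
(147, 150) [ 0.49862827 -0.15415049  0.136     ]
(218, 125) [ 0.46273911 -0.30866858  0.136     ]
(165, 228) [ 0.52403376 -0.29713638  0.136     ]
(500, 300) [ 0.49677832 -0.14798452  0.136     ]
(540, 195) [ 0.43728968 -0.16070879  0.136     ]
```

Run:
```python
from h import *
import pickle
s=pickle.load(open("sceneA.pkl","rb"));t=pickle.load(open("topA.pkl","rb"))
save(t,"bt.png",(163,222,223,272),12);save(s,"bs.png",(328,192,383,242),12)
px=lambda x,y,k,u0,v0:((x+.5)/k-.5+u0,(y+.5)/k-.5+v0)
A=[(92,57),(290,92),(248,285),(50,250)];B=[(437,350),(618,445),(707,305),(537,210)]
# top order: TL,TR,BR,BL
for nm,z in(("top",A),("scene",B)):
    f=t if nm=="top" else s; k=(5,155,215) if nm=="top" else (6,260,160)
    P=np.array([onz(f,*px(x,y,*k),.116) for x,y in z]);print(nm,np.round(P,4),P.mean(0))
```

```text
top [[0.5281 0.2463 0.116 ]
 [0.5133 0.1501 0.116 ]
 [0.4209 0.1651 0.116 ]
 [0.4352 0.2599 0.116 ]] [0.4743482  0.20532948 0.116     ]
scene [[0.5167 0.1515 0.116 ]
 [0.5293 0.2441 0.116 ]
 [0.4378 0.2572 0.116 ]
 [0.4199 0.166  0.116 ]] [0.47593245 0.20470104 0.116     ]
```

View pics/bt.png

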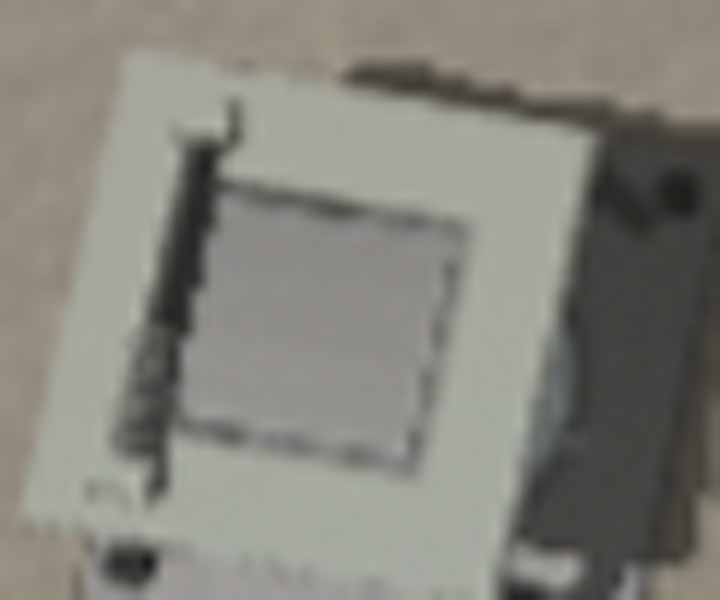

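View pics/bs.png

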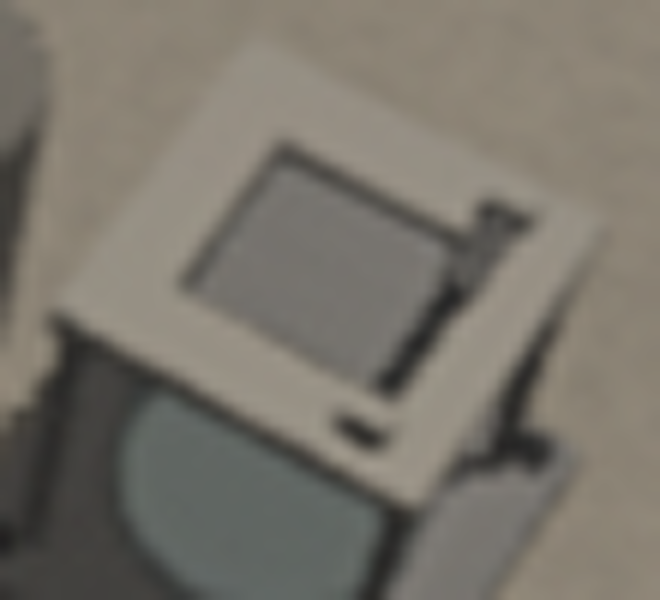

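```bash
python3 -m jog '[[[0.012,0.018,0.01,0,0,-0.0137,0.5],[0.023,0.036,0.01,0,0,-0.0137,0.5],[0.025,0.039,0,0,0,-0.0137,0.5],[0.025,0.039,0,0,0,-0.0137,0.5],[0.025,0.039,0,0,0,-0.0137,0.5],[0.025,0.039,0,0,0,-0.0137,0.5],[0.025,0.039,0,0,0,-0.0137,0.5],[0.025,0.039,0,0,0,-0.0137,0.5],[0.025,0.039,0,0,0,-0.0137,0.5],[0.0192,0.033,0,0,0,-0.0137,0.5],[0,0,0,0,0,0,0.5],[0,0,0,0,0,0,0.5]]]' 40
python3 - <<'E'
from h import *
import pickle
for n,b,k in(("scene",(150,60,300,200),5),("top",(300,170,450,290),5)):
    f=grab_frame(n);save(f,n+"1.png",b,k);pickle.dump(f,open(n+"1.pkl","wb"))
s=pickle.load(open("sceneA.pkl","rb"));t=pickle.load(open("topA.pkl","rb"))
px=lambda x,y,k,u0,v0:((x+.5)/k-.5+u0,(y+.5)/k-.5+v0)
A=[(92,57),(290,92),(248,285),(50,250)];B=[(618,445),(437,350),(537,210),(707,305)]
for a,b in zip(A,B): print(cross(t,px(*a,5,155,215),s,px(*b,6,260,160)))
print("tall",onz(t,*px(595,110,5,155,215),.2),"side",onz(t,*px(387,203,5,155,215),.17))
E
```

```text
t: 2.6
eef_pos: [0.4856, -0.2644, 0.2716]
ee_rot: [-3.142, 0.0, 1.824]
force: [-0.0, -0.3, 0.1]
width: 0.0441
(array([0.52851272, 0.24520996, 0.1156909 ]), np.float64(0.0024826389640111024))
(array([0.51384018, 0.15083958, 0.11158444]), np.float64(0.0001757827145263167))
(array([0.42063277, 0.16551571, 0.11662015]), np.float64(0.001154055902606943))
(array([0.43579847, 0.25870687, 0.11428699]), np.float64(0.0032471841161635846))
tall [0.49660771 0.00101466 0.2       ] side [0.45607211 0.09483322 0.17      ]
```

View pics/scene1.png

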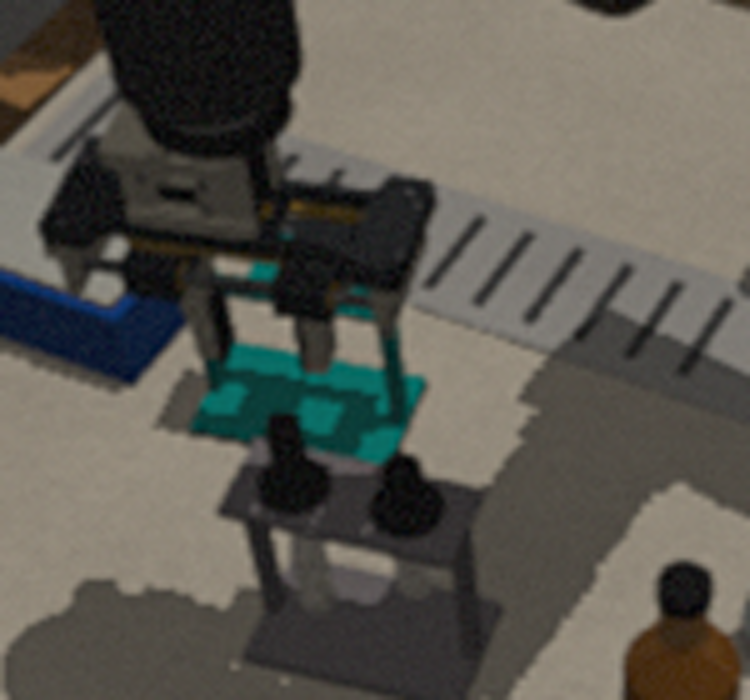

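View pics/top1.png

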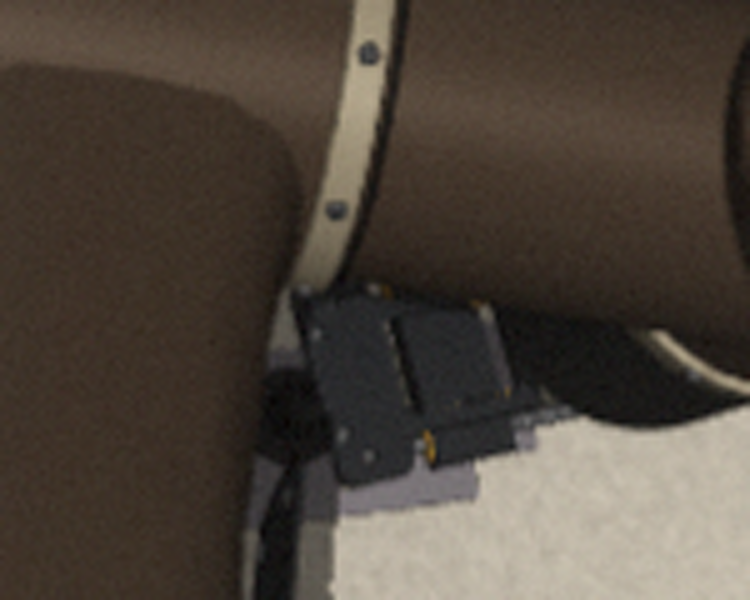

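```bash
python3 -c "
from h import *;import pickle
f=pickle.load(open('scene1.pkl','rb'));u,v=proj(f,(0.4856,-.2644,.2466));print((u-150)*5,(v-60)*5)"
python3 -m jog '[[[0,0,-0.015,0,0,0,0.5],[0,0,-0.025,0,0,0,0.5],[0,0,-0.025,0,0,0,0.5],[0,0,-0.020,0,0,0,0.5],[0,0,-0.0145,0,0,0,0.5],[0,0,0,0,0,0,0.5],[0,0,0,0,0,0,0.5]]]' 40
python3 - <<'E'
from h import *
for n,b,k in(("scene",(170,100,270,200),6),):
    f=grab_frame(n);save(f,n+"2.png",b,k)
E
```

```text
268.04970777290816 353.3291080817503
t: 3.58
eef_pos: [0.486, -0.2647, 0.1726]
ee_rot: [3.141, 0.001, 1.823]
force: [-0.0, 0.2, -0.2]
width: 0.0436
```

View pics/scene2.png

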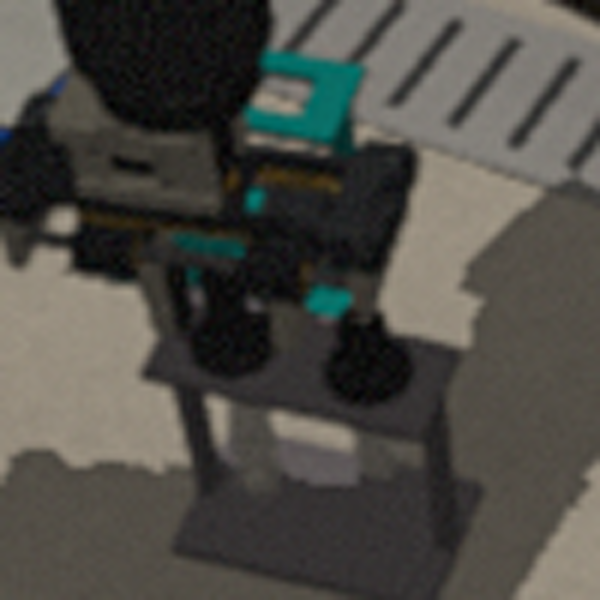

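```bash
python3 -m jog '[[[0,0,0,0,0,0,0.15],[0,0,0,0,0,0,0],[0,0,0,0,0,0,0],[0,0,0,0,0,0,0],[0,0,0,0,0,0,0]]]' 40
python3 -m jog '[[[0,0,0.005,0,0,0,0],[0,0,0.01,0,0,0,0],[0,0,0.015,0,0,0,0]]]'
python3 - <<'E'
from h import *
for n,b,k in(("scene",(170,100,270,200),6),):
    f=grab_frame(n);save(f,n+"3.png",b,k)
E
```

```text
t: 4.25
eef_pos: [0.4858, -0.2644, 0.1723]
ee_rot: [3.141, 0.0, 1.824]
force: [-1.0, 1.2, 2.2]
width: 0.0181
t: 4.62
eef_pos: [0.4855, -0.2643, 0.2028]
ee_rot: [-3.141, -0.0, 1.824]
force: [0.4, -0.9, 0.4]
width: 0.0185
```

View pics/scene3.png

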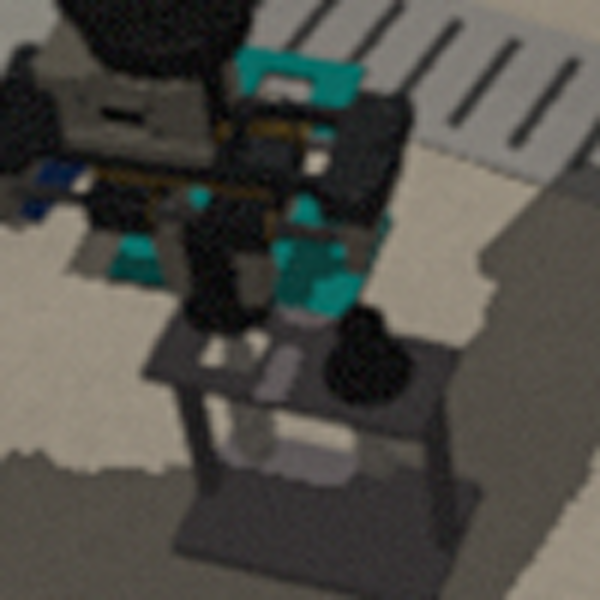

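```bash
python3 -m jog '[[[0,0,0.025,0,0,0,0],[0,0,0.035,0,0,0,0],[0,0,0.04,0,0,0,0],[0,0,0.04,0,0,0,0],[0,0,0.03,0,0,0,0],[0,0,0.015,0,0,0,0],[0,0,0,0,0,0,0]]]'
python3 - <<'E'
from h import *
import pickle
fs=[grab_frame("scene") for _ in range(3)]
f=fs[0];f["pixels"]=np.mean([x["pixels"].astype(float) for x in fs],0).round().astype(np.uint8)
save(f,"scene4.png",(160,60,270,200),5);pickle.dump(f,open("scene4.pkl","wb"))
E
```

```text
t: 5.55
eef_pos: [0.4858, -0.2643, 0.3877]
ee_rot: [3.14, 0.0, 1.824]
force: [0.1, -0.6, -0.8]
width: 0.0182
```

View pics/scene4.png

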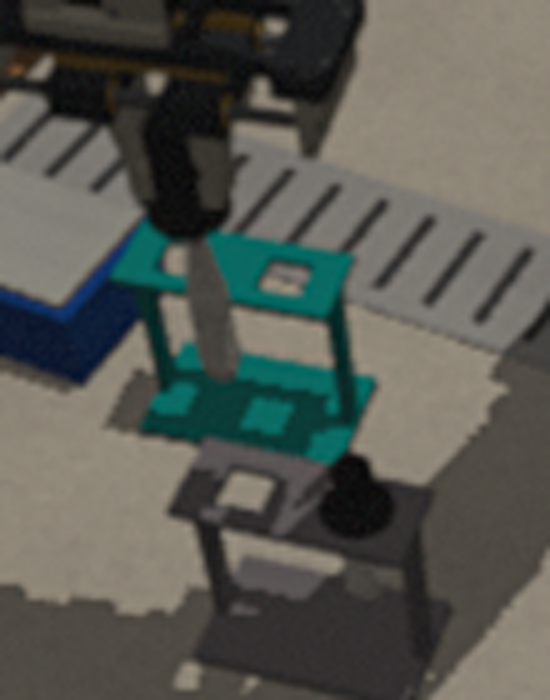

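```bash
python3 -c "
from h import *;import pickle
f=pickle.load(open('scene4.pkl','rb'))
for z in(.2334,.3514): u,v=proj(f,(0.4858,-.2643,z));print((u-160)*5,(v-60)*5)
print(onz(f,160+249/5-.1*4,60+491/5-.4,.136))"
python3 -m jog '[[[0,0.02,0,0,0,-0.037,0],[-0.001,0.0427,0,0,0,-0.037,0],[-0.001,0.0427,0,0,0,-0.037,0],[-0.001,0.0427,0,0,0,-0.037,0],[-0.001,0.0427,0,0,0,-0.037,0],[-0.001,0.0427,0,0,0,-0.037,0],[-0.001,0.0427,0,0,0,-0.037,0],[-0.001,0.0427,0,0,0,-0.037,0],[-0.001,0.0427,0,0,0,-0.037,0],[-0.001,0.0427,0,0,0,-0.037,0],[-0.001,0.0427,0,0,0,-0.035,0],[-0.001,0.02,0,0,0,0,0],[0,0,0,0,0,0,0],[0,0,0,0,0,0,0]]]'
python3 - <<'E'
from h import *
import pickle
for n,b,k in(("scene",(270,40,420,250),3),("top",(130,160,300,310),4)):
    fs=[grab_frame(n) for _ in range(2)]
    f=fs[0];f["pixels"]=np.mean([x["pixels"].astype(float) for x in fs],0).round().astype(np.uint8)
    save(f,n+"5.png",b,k);pickle.dump(f,open(n+"5.pkl","wb"))
E
```

```text
221.54969084506803 370.47669138281674
187.3033091480005 207.16225500961826
[ 0.4878287  -0.26213436  0.136     ]
t: 7.45
eef_pos: [0.4746, 0.2019, 0.3867]
ee_rot: [-3.141, 0.001, 1.419]
force: [0.5, -0.8, -0.3]
width: 0.0182
```

View pics/scene5.png

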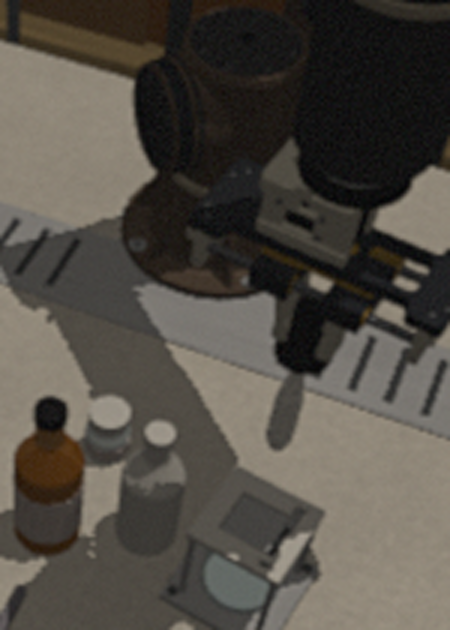

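View pics/top5.png

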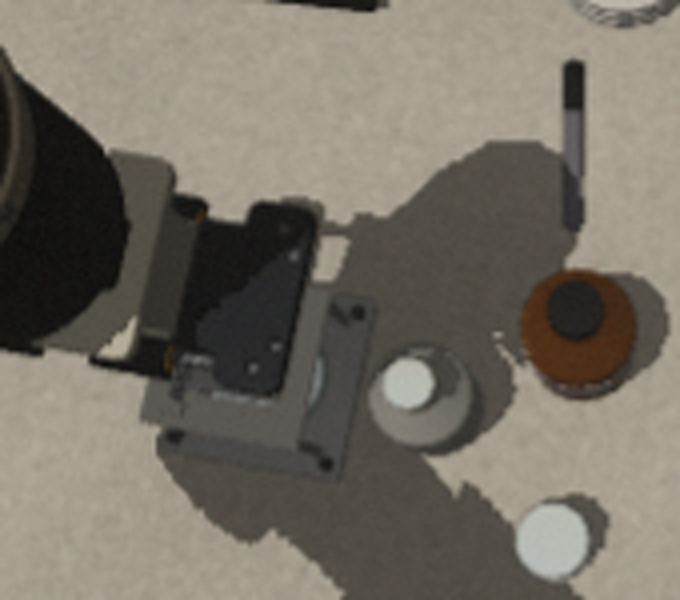

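```bash
python3 -c "
from h import *;import pickle
f=pickle.load(open('scene5.pkl','rb'));p=np.array([.4746,.2019,.3867]);d=np.array([np.cos(1.419),np.sin(1.419),0])
for s in(-.097,-.08,.09):
  for z in(.02,.041,.06): u,v=proj(f,p+d*s+[0,0,z]);print(s,z,(u-270)*3,(v-40)*3)
u,v=proj(f,p-[0,0,.1543]);print((u-270)*3,(v-40)*3)"
python3 -m jog '[[[0.0004,0.0008,-0.02,0,0,0,0],[0,0,-0.03,0,0,0,0],[0,0,-0.03,0,0,0,0],[0,0,-0.02,0,0,0,0],[0,0,-0.01,0,0,0,0],[0,0,-0.01,0,0,0,0],[0,0,-0.012,0,0,0,0],[0,0,-0.012,0,0,0,0]]]'
```

```text
-0.097 0.02 201.58738784050416 248.31395980576698
-0.097 0.041 205.04172389811293 227.5193943257075
-0.097 0.06 208.2840751775559 208.00235885367323
-0.08 0.02 221.11857225752897 257.182682549901
-0.08 0.041 224.97224252120475 236.43361592130879
-0.08 0.06 228.59022436403563 216.95497843554955
0.09 0.02 430.11300026506945 352.0411638954239
0.09 0.041 438.5275100659038 331.9032247987708
0.09 0.06 446.4462798062181 312.9532861585993
275.21252558725314 443.8928611704986
t: 8.65
eef_pos: [0.4754, 0.2035, 0.2429]
ee_rot: [3.141, -0.001, 1.419]
force: [-1.4, 0.3, 1.2]
width: 0.0182
```

```bash
python3 -m jog '[[[0,0,0,0,0,0.13,0],[0,0,0,0,0,0.14,0],[0,0,0,0,0,0.13,0],[0,0,0,0,0,0,0]]]'
python3 - <<'E'
from h import *
import pickle
for n,b,k in(("scene",(290,90,400,250),5),("top",(130,180,290,300),5)):
    fs=[grab_frame(n) for _ in range(2)]
    f=fs[0];f["pixels"]=np.mean([x["pixels"].astype(float) for x in fs],0).round().astype(np.uint8)
    f["pixels"]=np.clip(f["pixels"]*1.5,0,255).astype(np.uint8)
    save(f,n+"6.png",b,4 if n=="scene" else 5);pickle.dump(f,open(n+"6.pkl","wb"))
E
```

```text
t: 9.15
eef_pos: [0.4749, 0.203, 0.2426]
ee_rot: [-3.141, 0.001, 1.818]
force: [-0.1, -1.8, -0.4]
width: 0.018
```

View pics/scene6.png

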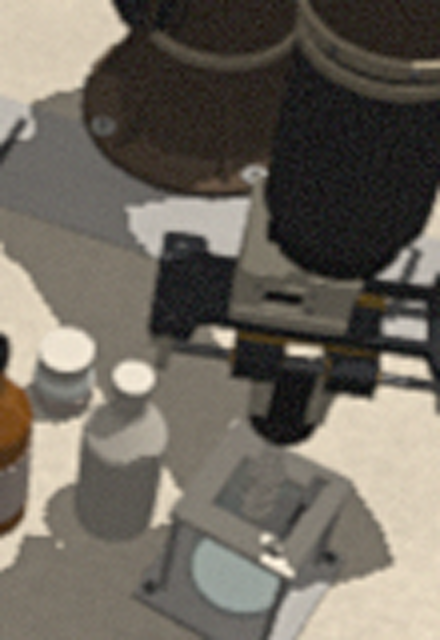

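View pics/top6.png

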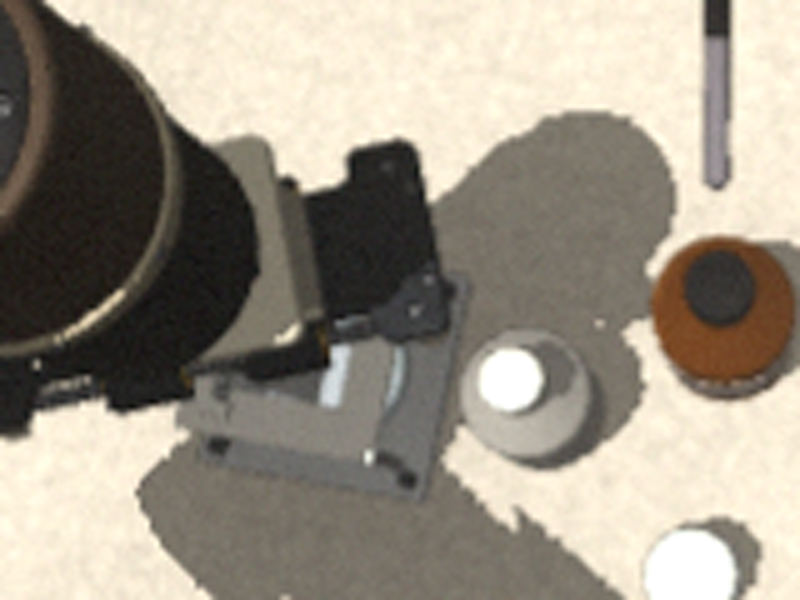

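```bash
python3 -m jog '[[[0,0,-0.01,0,0,0,0],[0,0,-0.015,0,0,0,0],[0,0,-0.015,0,0,0,0],[0,0,-0.015,0,0,0,0],[0,0,-0.01,0,0,0,0],[0,0,-0.003,0,0,0,0],[0,0,0,0,0,0,0]]]'
python3 -m jog '[[[0,0,-0.001,0,0,0,0],[0,0,-0.001,0,0,0,0],[0,0,-0.0015,0,0,0,0],[0,0,0,0,0,0,0]]]'
```

```text
t: 10.22
eef_pos: [0.4749, 0.2032, 0.1748]
ee_rot: [-3.141, 0.0, 1.818]
force: [-0.8, -1.5, -1.7]
width: 0.0184
t: 10.72
eef_pos: [0.4752, 0.2035, 0.1716]
ee_rot: [3.141, -0.0, 1.819]
force: [0.1, -1.5, -0.1]
width: 0.0181
```

Run:
```python
from h import *
for n,b,k in(("scene",(310,110,400,250),4),):
    f=grab_frame(n); f["pixels"]=np.clip(f["pixels"]*1.5,0,255).astype(np.uint8)
    save(f,n+"7.png",b,k)
```

View pics/scene7.png

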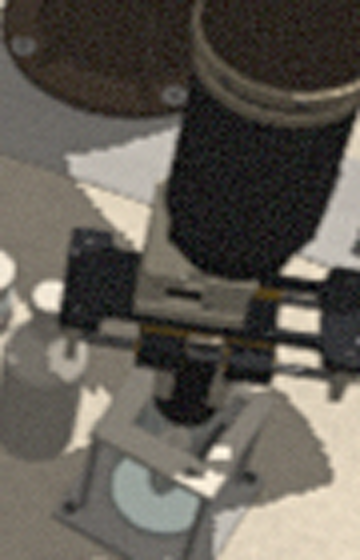

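```bash
python3 -m jog '[[[0,0,-0.001,0,0,0,0],[0,0,-0.001,0,0,0,0],[0,0,0,0,0,0,0]]]'; python3 -m jog '[[[0,0,-0.001,0,0,0,0],[0,0,0,0,0,0,0]]]'
```

```text
t: 11.15
eef_pos: [0.4754, 0.2036, 0.1702]
ee_rot: [3.141, 0.0, 1.819]
force: [-1.3, -1.5, 6.0]
width: 0.0179
t: 11.4
eef_pos: [0.4758, 0.2037, 0.1701]
ee_rot: [3.14, 0.0, 1.819]
force: [-2.3, -2.0, 11.5]
width: 0.0175
```

```bash
python3 -m jog '[[[0,0,0.008,0,0,0,0],[0,0,0.015,0,0,0,0],[0,0,0.015,0,0,0,0],[0,0,0.01,0,0,0,0],[0,0,0.0035,0,0,0,0],[0,0,0,0,0,0,0],[0,0,0,0,0,0,0]]]'
python3 - <<'E'
from h import *
for n,b,k in(("scene",(310,110,400,250),4),):
    f=grab_frame(n); f["pixels"]=np.clip(f["pixels"]*1.5,0,255).astype(np.uint8)
    save(f,n+"8.png",b,k)
E
```

```text
t: 12.28
eef_pos: [0.4751, 0.2036, 0.2199]
ee_rot: [3.141, -0.0, 1.819]
force: [0.4, 0.3, 1.1]
width: 0.018
```

View pics/scene8.png

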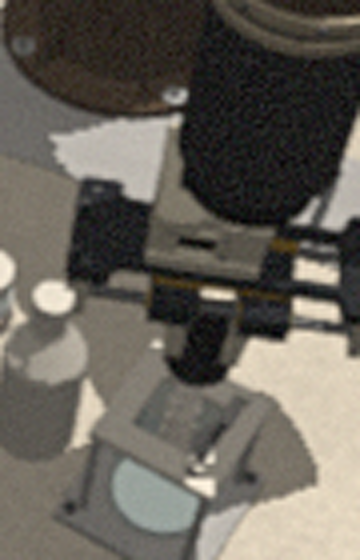

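Brush drawn up 5 cm, with the tip still inside and the head seen in the mouth at about crop (190,410). Next, the second and third strokes.

```bash
python3 -m jog '[[[0,0,-0.008,0,0,0,0],[0,0,-0.015,0,0,0,0],[0,0,-0.015,0,0,0,0],[0,0,-0.009,0,0,0,0],[0,0,-0.0025,0,0,0,0],[0,0,-0.001,0,0,0,0],[0,0,0,0,0,0,0],[0,0,0,0,0,0,0]]]'
```

```text
t: 13.32
eef_pos: [0.4749, 0.2031, 0.1702]
ee_rot: [-3.141, 0.001, 1.819]
force: [-3.2, -1.8, 6.5]
width: 0.0178
```

```bash
python3 -m jog '[[[0,0,0.008,0,0,0,0],[0,0,0.015,0,0,0,0],[0,0,0.015,0,0,0,0],[0,0,0.009,0,0,0,0],[0,0,0.0035,0,0,0,0],[0,0,0,0,0,0,0],[0,0,0,0,0,0,0]]]'
python3 -m jog '[[[0,0,-0.008,0,0,0,0],[0,0,-0.015,0,0,0,0],[0,0,-0.015,0,0,0,0],[0,0,-0.009,0,0,0,0],[0,0,-0.0025,0,0,0,0],[0,0,-0.001,0,0,0,0],[0,0,0,0,0,0,0],[0,0,0,0,0,0,0]]]'
```

```text
t: 14.2
eef_pos: [0.4752, 0.2036, 0.22]
ee_rot: [3.141, -0.0, 1.819]
force: [0.1, -0.8, 0.2]
width: 0.0179
t: 15.2
eef_pos: [0.4748, 0.203, 0.1702]
ee_rot: [-3.141, 0.001, 1.819]
force: [-3.0, -1.8, 6.7]
width: 0.0179
```

```bash
python3 -m jog '[[[0,0,0.008,0,0,0,0],[0,0,0.02,0,0,0,0],[0,0,0.025,0,0,0,0],[0,0,0.025,0,0,0,0],[0,0,0.03,0,0,0,0],[0,0,0.035,0,0,0,0],[0,0,0.035,0,0,0,0],[0,0,0.028,0,0,0,0],[0,0,0.012,0,0,0,0],[0,0,0,0,0,0,0],[0,0,0,0,0,0,0]]]'
python3 - <<'E'
from h import *
import pickle
fs=[grab_frame("scene") for _ in range(3)]
f=fs[0];f["pixels"]=np.mean([x["pixels"].astype(float) for x in fs],0).round().astype(np.uint8)
pickle.dump(f,open("scene9.pkl","wb"))
f["pixels"]=np.clip(f["pixels"]*1.5,0,255).astype(np.uint8)
save(f,"scene9.png",(290,80,400,250),4)
p=np.array(monitor.get_state()["eef_pos"])
for z in(.1543,.036):
    u,v=proj(f,p-[0,0,z]);print((u-290)*4,(v-80)*4)
E
```

```text
t: 16.58
eef_pos: [0.4747, 0.2034, 0.3863]
ee_rot: [-3.14, 0.0, 1.819]
force: [0.1, -0.1, -1.0]
width: 0.018
288.94445374472525 433.07236169822204
324.4650871545923 309.71536191986024
```

View pics/scene9.png

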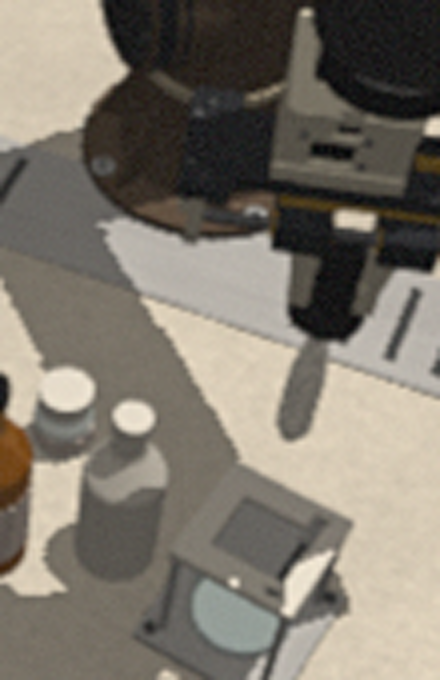

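```bash
python3 -m jog '[[[0,-0.02,0,0,0,0,0],[0.001,-0.0427,0,0,0,0,0],[0.001,-0.0427,0,0,0,0,0],[0.001,-0.0427,0,0,0,0,0],[0.001,-0.0427,0,0,0,0,0],[0.001,-0.0427,0,0,0,0,0],[0.001,-0.0427,0,0,0,0,0],[0.001,-0.0427,0,0,0,0,0],[0.001,-0.0427,0,0,0,0,0],[0.001,-0.0427,0,0,0,0,0],[0.001,-0.0427,0,0,0,0,0],[0.001,-0.0207,0,0,0,0.005,0],[0,0,0,0,0,0,0],[0,0,0,0,0,0,0],[0,0,0,0,0,0,0]]]'
python3 - <<'E'
from h import *
import pickle
s=monitor.get_state();print(s["eef_pos"],s["ee_rot"])
for n in("scene","top"):
    f=grab_frame(n);pickle.dump(f,open(n+"10.pkl","wb"))
    f["pixels"]=np.clip(f["pixels"]*1.5,0,255).astype(np.uint8)
    if n=="scene":save(f,"scene10.png",(160,60,270,200),5)
    else: save(f,"top10.png",(140,180,300,310),5)
E
```

```text
t: 18.6
eef_pos: [0.4859, -0.2637, 0.3878]
ee_rot: [3.141, 0.0, 1.824]
force: [-0.3, -0.2, -1.3]
width: 0.0178
[ 0.48593728 -0.26367562  0.38775935] [3.14119179e+00 6.17022382e-05 1.82434866e+00]
```

View pics/scene10.png

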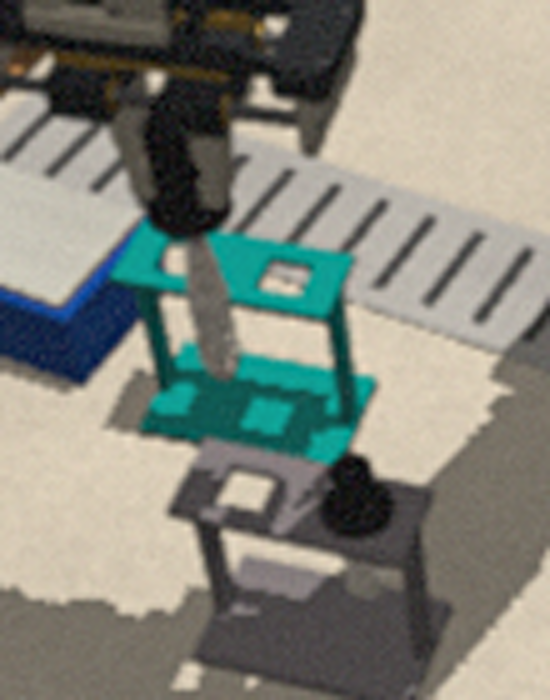

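View pics/top10.png

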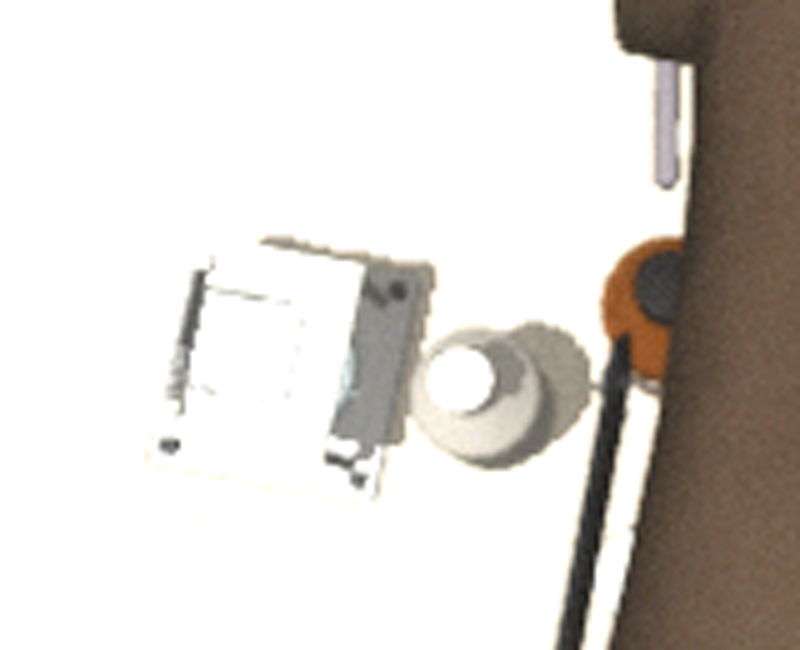

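```bash
python3 -m jog '[[[0,-0.0005,-0.02,0,0,0,0],[0,0,-0.035,0,0,0,0],[0,0,-0.035,0,0,0,0],[0,0,-0.03,0,0,0,0],[0,0,-0.02,0,0,0,0],[0,0,-0.02,0,0,0,0],[0,0,-0.02,0,0,0,0],[0,0,-0.018,0,0,0,0],[0,0,-0.011,0,0,0,0],[0,0,-0.003,0,0,0,0],[0,0,0,0,0,0,0]]]'
python3 -m jog '[[[0,0,-0.001,0,0,0,0],[0,0,-0.001,0,0,0,0],[0,0,0,0,0,0,0]]]'
```

```text
t: 20.08
eef_pos: [0.4864, -0.2647, 0.1759]
ee_rot: [3.141, 0.0, 1.824]
force: [0.3, 0.1, -0.5]
width: 0.018
t: 20.45
eef_pos: [0.4861, -0.2648, 0.1737]
ee_rot: [3.141, 0.0, 1.824]
force: [-0.6, -0.7, 0.2]
width: 0.0177
```

```bash
python3 -m jog '[[[0,0,-0.001,0,0,0,0],[0,0,0,0,0,0,0]]]'; python3 -m jog '[[[0,0,-0.0007,0,0,0,0],[0,0,0,0,0,0,0]]]'
```

```text
t: 20.7
eef_pos: [0.486, -0.2648, 0.1725]
ee_rot: [-3.141, -0.0, 1.824]
force: [0.0, 0.1, -0.2]
width: 0.0178
t: 20.95
eef_pos: [0.4861, -0.2648, 0.1723]
ee_rot: [3.141, 0.0, 1.824]
force: [-1.4, 0.6, 4.3]
width: 0.0177
```

Seated: 4.3 N of contact at z 0.1723, the same height as at the grasp. I'll open to half and check before leaving.

```bash
python3 -m jog '[[[0,0,0.0003,0,0,0,0.25],[0,0,0,0,0,0,0.4],[0,0,0,0,0,0,0.5],[0,0,0,0,0,0,0.5],[0,0,0,0,0,0,0.5]]]'
python3 -m jog '[[[0,0,0.008,0,0,0,0.5],[0,0,0.02,0,0,0,0.5],[0,0,0.03,0,0,0,0.5],[0,0,0.03,0,0,0,0.5],[0,0,0.02,0,0,0,0.5],[-0.02,-0.03,0,0,0,0,0.5],[-0.03,-0.045,0,0,0,0,0.5],[-0.03,-0.045,0,0,0,0,0.5],[-0.03,-0.045,0,0,0,0,0.5],[-0.03,-0.045,0,0,0,0,0.5],[-0.02,-0.045,0,0,0,0,0.5],[-0.02,-0.03,0,0,0,0,0.5],[0,0,0,0,0,0,0.5],[0,0,0,0,0,0,0.5]]]'
python3 - <<'E'
from h import *
import pickle
for n in("scene","top"):
    fs=[grab_frame(n) for _ in range(8)]
    f=dict(fs[0]);f["avg"]=np.mean([x["pixels"].astype(float) for x in fs],0);f["pixels"]=f["avg"].round().astype(np.uint8)
    pickle.dump(f,open(n+"B.pkl","wb"));save(f,n+"B.png")
f=pickle.load(open("sceneB.pkl","rb"));save(f,"sB_st.png",(170,130,270,210),7)
f=pickle.load(open("topB.pkl","rb"))
im=255*np.clip((f["avg"][232:272,345:405,::-1]-5)/30,0,1)
cv2.imwrite("pics/tB_st.png",cv2.resize(im.astype(np.uint8),None,fx=12,fy=12,interpolation=cv2.INTER_CUBIC))
g=f["pixels"][230:275,340:410].max(2);nc,l,st,ce=cv2.connectedComponentsWithStats((g<45).astype(np.uint8))
for i in range(1,nc):
    if st[i,4]>30: print(st[i],ce[i]+[340,230])
# changes versus start
for n in("scene","top"):
    a=pickle.load(open(n+"A.pkl","rb"))["avg"];b=pickle.load(open(n+"B.pkl","rb"))["avg"]
    d=np.abs(a-b).max(2);cv2.imwrite(f"pics/diff_{n}.png",np.clip(d*4,0,255).astype(np.uint8))
E
```

```text
t: 21.58
eef_pos: [0.4861, -0.2647, 0.1721]
ee_rot: [-3.142, -0.0, 1.824]
force: [-0.2, -0.0, 0.4]
width: 0.0434
t: 23.32
eef_pos: [0.306, -0.5496, 0.2804]
ee_rot: [3.141, -0.0, 1.823]
force: [-0.1, -0.3, -0.0]
width: 0.0436
[ 39   9  19  19 290] [387.92758621 248.01724138]
[  9  14  19  19 279] [357.76344086 252.89605735]
```

View pics/sB_st.png

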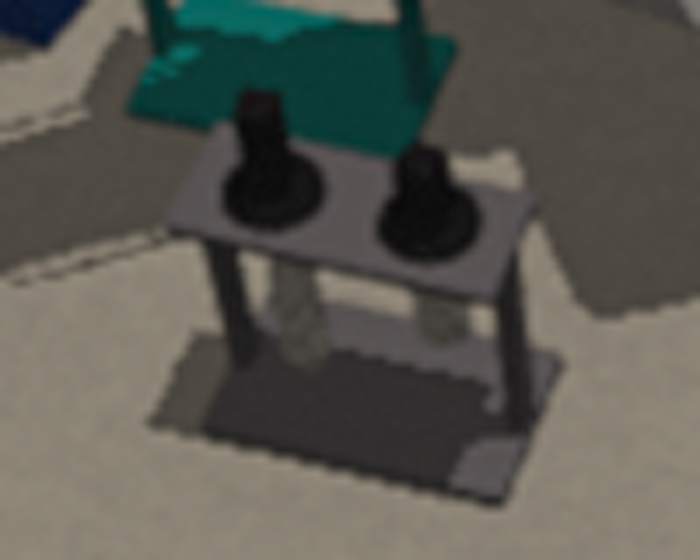

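View pics/tB_st.png

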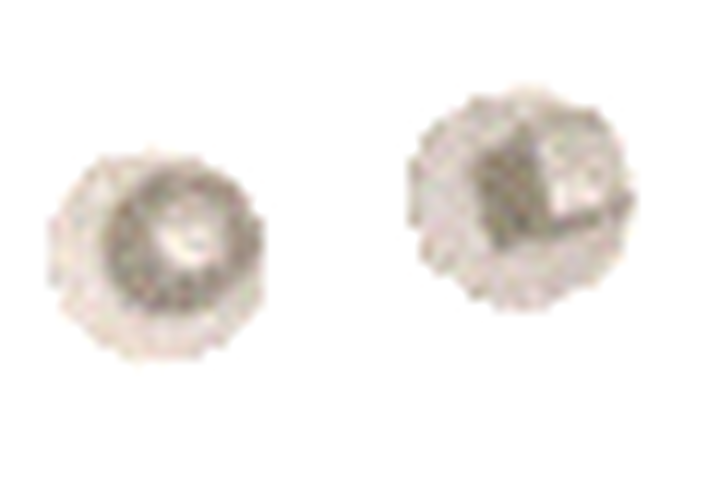

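View pics/diff_scene.png

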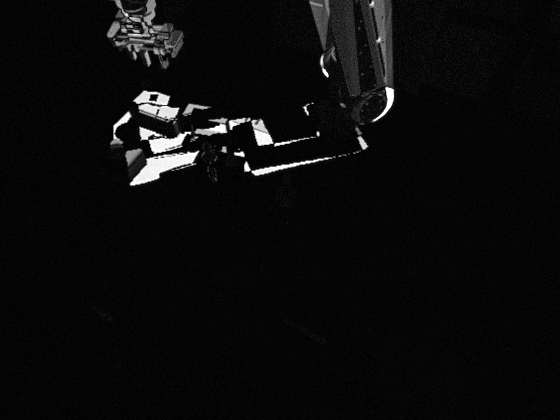

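View pics/diff_top.png

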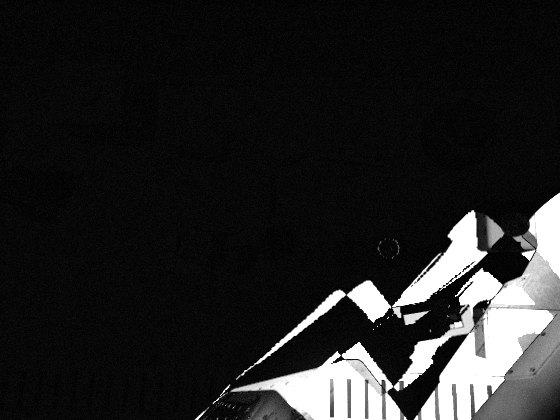

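```bash
python3 -c "
from h import *
print(job_done(),monitor.get_state()['t'])"
```

```text
the job is handed in; nothing more can be done
the job is handed in; nothing more can be done
```

The long brush is back in its hole after three scrubbing strokes in the beaker, and I handed the job in at about 24 s. No verdict came back.

- **Scrubbing:** I took the brush from the hole on the far (−y) side of the grey stand and carried it over the bottles. Pushed through the flap, it touched the floor three times, at 6 to 12 N. Between strokes I drew it up 5 cm with the tip about 5 cm inside the mouth. I checked the first of those lifts in one picture; the angle of the flap itself was not measured.
- **Drawing out:** With the brush right out, the flap looked shut and level in both cameras.
- **Hanging back:** The brush seated at the same height as at the grasp (0.1723 m, 4 N of contact). The last pictures show it upright with its collar on the plate, about 0.5 pixel (1 mm) from where it began. The only other differences from the first pictures are the arm and its shadows, so the bystanders and the flap are as they were.
- **Course change:** With the tip already just inside the mouth, I turned the gripper 23° so that its end would not come near the side bottle's cap.
- **Disagreement:** The two cameras differed by 2 to 3 mm on positions. The heights I measured for the handle and for one corner of the beaker's collar came out 3 to 4 mm below the stated ones. The contact forces settled the heights that mattered.

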